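# Test the kitchen's safety switch

### The job

Do the routine test of the safety-switch box: slide its clear cover all the way open, push the round test button fully in so that the wide lever beside it drops, and lift that lever back up until it latches and stays up. Then slide the cover fully closed again, leaving the narrow breaker lever up and the things around the box undisturbed.

Things in the scene. Friction and masses are not known exactly. Their poses are not given: they have to be found in the camera images.
- rcd_box: White wedge-shaped safety-switch box, fixed, 142 mm deep, 250 wide, 25 high in front, 99 at the back. Origin: middle of its underside; x to its back, y to its left, z up. Its face slopes up to the back at 30 degrees. Right half, from right to left: narrow breaker lever, round test button, wide lever. The left half is blank and takes the opened cover.
- face (a point): Face frame, fixed to the box at (-2.5, 0, 66.8) mm in its frame: x (u) up the slope, y to the box's left, z (n) square out of the face; n = 0 is the top of the grey module plates. On the face: breaker lever at y = -100 mm, test button at u = -8, y = -66, wide lever at y = -30. Rails and plates rise at most 2 mm above n = 0; the white housing surface is at n = -5.
- cover (a joint): Slide of the clear cover in m: 0 = fully closed (over the controls), 0.12 = fully open (slid to the box's left, +y). Stays where it is left; moving it takes about 2 to 4 N. The cover is a clear channel, 100 mm (u) x 116 mm (y), its top 38 mm above the face, open at its left and right ends, held in rails so that it can only slide.
- cover_grip (a point): Middle of the top of the grey fin on the cover (at u = 0, y = -60 when closed, n = 60 mm). The fin is 12 mm thick (y), 44 mm long (u) and stands 22 mm above the cover's top; pinch it across its thickness or push its side. Axes as face.
- test_button (a joint): Travel of the test button in m: 0 = out, 0.006 = fully in. Sprung: 1.2 N to start, about 5 N fully in; it trips the lever at about 2.5 mm and comes out again by itself.
- button_top (a point): Centre of the top of the round white test button, 16 mm in diameter, standing 9 mm out of the face at u = -8, y = -66 mm. Axes as face; it is pressed along -z of this frame.
- rcd_lever (a joint): Angle of the wide black lever in rad: about 0.06 = up, resting on its latch (leaning 35 to 38 degrees up the slope from the face normal), 1.33 = dropped (leaning 38 degrees down the slope). Pressing the test button releases it. A spring pulls it down: when lifted it must be pushed to its stop (-0.04), catching as it passes about 0.03; lifting takes about 1 to 3 N, the stop is hard.
- rcd_lever_tip (a point): Middle of the end of the wide lever: 18 mm wide (y), 10 mm thick, turning about an axis along y, 18 mm under the face at u = 0, y = -30 mm. The tip is 48 mm from the axis: it stands 20 mm out of the face at u = +30 mm (up) or -30 mm (dropped), 30 mm at mid swing. Closed fingertips sliding up the slope 5 mm over the face lift it, to the stop when their front reaches u = +10 to 15.
- breaker (a joint): Angle of the narrow black breaker lever (12 mm wide, same shape otherwise, no button) in rad: 0 = up, 1.33 = down. To be left up.
- mug: White mug, 94 mm tall, 115 mm long with its handle, bystander; origin under its middle, z up.
- salt_box: Upright carton, 39 x 59 x 92 mm, bystander; origin under its centre, z up.
- pepper_mill: Small clear mill with a grey top, 44 mm across, 90 mm tall, bystander; origin under its centre, z up.

How it is judged:
On the way, in this order (a step that is already met when the one before it is completed fails the run):
1. the cover is slid all the way open (within 10 mm) (value of joint cover above 0.11 m), for 0.1 s.
2. the test button is pressed and the wide lever has dropped (value of joint test_button above 0.0015 m and value of joint rcd_lever above 1.15 rad), for 0.04 s.
3. the wide lever is lifted fully up again, with the button out (value of joint rcd_lever below 0.15 rad and value of joint test_button below 0.002 m), for 0.3 s.
At the end, for the whole second after the job is handed in: The cover is closed to within 6 mm, the wide lever is up and latched (within 0.15 rad), the test button is out (within 2 mm), the narrow breaker lever is up (within 0.15 rad) (all of step 3 and value of joint cover below 0.006 m and value of joint breaker below 0.15 rad); the robot touches nothing.
It fails at once if the narrow breaker lever is switched off (value of joint breaker above 0.5 rad).
It fails at once if a bystander (mug, salt box, pepper mill) is moved more than 30 mm (distance of any of mug, salt_box, pepper_mill from where it was at the start of the episode above 0.03 m).
It also fails if it takes over 54 s, if anything falls off the work surface, if the arm or the gripper's body presses on something with over 40 N, if the wrist force passes 120 N, or if a joint passes its speed limit or range.

### The arm

A 6-joint arm with a two-finger parallel gripper is mounted at the origin on a cart in front of the work surface, level with it; the furniture and walls round the work are solid. World frame = base frame: x ahead of the robot, y to its left, z up, the work surface at z = 0. Lengths are in m, angles in rad, forces in N, time in s.
With the tool pointing down it reaches from about 0.375 to 0.925 m from the base axis. Payload 5.7 kg.
Tool frame: the origin (TCP) lies midway between the tips of the shut fingers; the grasp point (between the pads) lies 19 mm behind it (robot.grasp_offset is the distance from the TCP to the grasp point, in m); z points along the fingers, y is the line along which they close (so a half turn about z gives the same grasp; the last joint's range is limited). The gripper opens to 85 mm and grips with 20 to 120 N. Pads are 22 mm wide; open, the fingers measure 114 mm over their backs; the gripper's body (76 mm by 85 mm) begins 54 mm behind the grasp point. The pads swing forward as they close: fully open they stand 13 mm farther back than shut.
Start: joints at [1.2, 0.359, 1.51, -0, 1.272, -0.115], TCP at [0.152, 0.58, 0.231] pointing down, gripper open.
Joint ranges: [-2.97, 2.97], [-1.01, 2.36], [0.21, 2.38], [-0.96, 4.11], [0.2, 2.71], [-2.98, 2.98]. Speed limits (rad/s): [2.39, 2.39, 3.14, 3.14, 3.14, 3.14].

### API

Orientations are given as a unit quaternion [x, y, z, w].
In Python, from station import robot, imaging, telemetry gives the robot as it stands (robot), with the cameras (imaging) and the readings (telemetry).
- The arm moves only by the shell command python3 steer.py 'ROWS' [OPENING] [FORCE]. ROWS is one flat JSON list of numbers that holds 1 to 20 rows one after another, with no inner brackets; each row has 6 numbers: dx, dy, dz in a scale on which 1.0 is 75 cm, then a rotation vector rx, ry, rz in a scale on which 1.0 is pi/2 rad; each row shifts and turns the commanded pose from where the row before left it, along the tool's axes as they then stand; what a row does not reach is not made up. A row lasts 1/12 s, in which the tool goes at most 0.0417 m and 0.125 rad, less where a joint would pass 70% of its speed; a pose out of reach is approached as far as the arm can. OPENING is the opening from 0.0 (shut) to 1.0 (fully open), set as the command begins (- or left out keeps the last). The fingers move at their own pace and stop on an object; FORCE is the grip in N (left out, the last holds). Time passes only in rows, so rows that do not move let the fingers close. It prints the time, the measured TCP pose, the force, the opening and the grip force at its end. Shift and turn numbers lie between -1 and 1, and a call with a number outside is refused. Input that does not fit is refused with a message, and nothing moves.
- telemetry.get_state(): the state, without advancing time (a new reading comes with each control period).
- imaging.get_image(name): name is "scene" or "top" or "wrist"; returns the picture (400x640x3 uint8, red, green, blue); there is no depth.
- imaging.camera_model(name): a dict with "K" (3x3 intrinsics, pixels), "eye" and "orientation" of the camera in the world. Camera axes: x right, y up, looking along -z (the intrinsics and any distortion apply to the point x, -y, -z); pixel columns grow to the right and rows downward; lengths in m; the calibration is good to about 2 mm. The wrist camera is an equidistant fisheye: a pixel r from the principal point sees the ray r / f radians off the axis. A picture is of the moment at which its call begins: read the wrist's pose just before it. camera_model takes no time and is no camera call; for the wrist camera it gives the pose at the moment of the call.
- robot.job_done(): hands the job in; it is judged then, once.
The state is a dict: "clock": time; "q": joint angles; "joint_velocities": joint speeds; "effort": joint torques, N m; "eef_pos": TCP position; "eef_rot": TCP orientation; "wrist_force": force on the tool from outside, world axes, zero at the start; "moment": the same for the moment, N m; "width": opening from 0.0 (shut) to 1.0 (fully open); "grip_force": force on a finger pad.
Only numpy, scipy, OpenCV 4.12 (cv2) and the standard library are available. Lean on these libraries where they do the work, as an engineer would, in place of code of your own. Each camera call takes 0.05 s, during which the arm holds its last target. There are 200 camera calls.

## Working session

There is one attempt and no reset: what is moved stays moved. The work goes in short steps, Python scripts to look and compute and a shell command to move; the robot and the scene stay as the last step left them, time stands still between calls to the robot, and variables do not carry over. Pictures are saved under pics/ and viewed, at most 10 in all, crops included, and the job is handed in when it is done.

```bash
ls; mkdir -p pics
python3 - <<'E'
from station import robot, imaging, telemetry
import cv2
for n in ["scene","top"]:
    m=imaging.camera_model(n); print(n,m)
    cv2.imwrite(f"pics/{n}0.png",imaging.get_image(n)[:,:,::-1])
print(telemetry.get_state())
E
```

```text
pics
station.py
steer.py
scene {'K': array([[454.05965433,   0.        , 324.69001878],
       [  0.        , 454.05965433, 201.49268848],
       [  0.        ,   0.        ,   1.        ]]), 'eye': array([-0.32921825, -0.57004756,  0.76925498]), 'orientation': array([ 0.40380078, -0.24517657, -0.43865771,  0.76446896])}
top {'K': array([[419.76408907,   0.        , 323.22288969],
       [  0.        , 419.76408907, 198.07457528],
       [  0.        ,   0.        ,   1.        ]]), 'eye': array([ 0.32352449, -0.09967616,  1.26080157]), 'orientation': array([-0.07101384,  0.06849273,  0.70941051, -0.69785565])}
{'clock': 0.1, 'q': array([ 1.19986386e+00,  3.59448207e-01,  1.51137960e+00,  3.57759565e-06,
        1.27252129e+00, -1.15086758e-01]), 'joint_velocities': array([ 1.45097717e-04, -1.01350511e-03, -1.68725750e-03, -1.66322228e-04,
       -8.19697866e-05,  4.25133588e-04]), 'effort': array([-3.69958379e-04, -5.28649342e+01, -2.79349297e+01, -1.17963268e-04,
        4.90900304e-03, -3.17503668e-05]), 'eef_pos': array([0.15159853, 0.5798578 , 0.23050751]), 'eef_rot': array([ 1.27574720e-01,  9.91828574e-01, -8.52008311e-04, -2.12981547e-04]), 'wrist_force': array([-0.87750635, -0.37891041,  0.37513347]), 'moment': array([-3.58824693e-05, -4.94299982e-02,  4.29257820e-03]), 'grip_force': 0.0, 'width': 0.9981291429428845}
```

View pics/scene0.png

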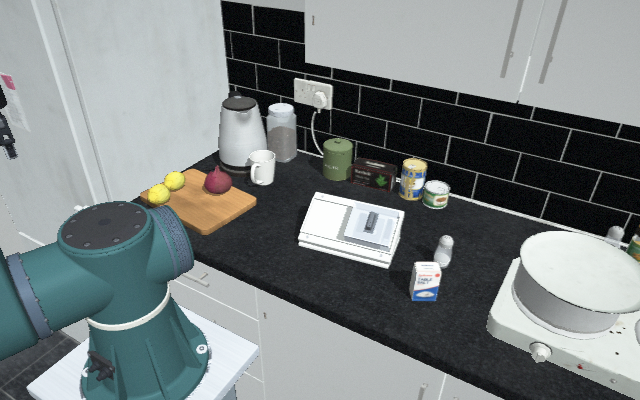

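View pics/top0.png

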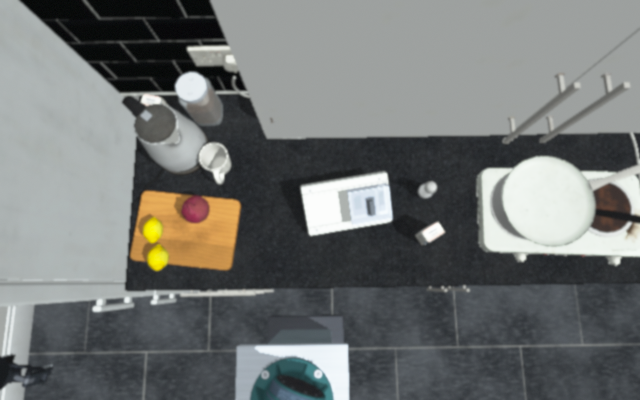

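The box sits near pixel (350,228) in the scene view and (347,203) in the top view. The pepper mill and salt box are to its right. I'll enlarge both.

Run:
```python
import cv2,numpy as np
a=cv2.imread("pics/scene0.png")[185:270,290:415]; b=cv2.imread("pics/top0.png")[165:245,290:410]
cv2.imwrite("pics/zs.png",cv2.resize(a,None,fx=6.4,fy=6.4,interpolation=cv2.INTER_CUBIC))
cv2.imwrite("pics/zt.png",cv2.resize(b,None,fx=6.4,fy=6.4,interpolation=cv2.INTER_CUBIC))
```

```text
(no output)
```

View pics/zs.png

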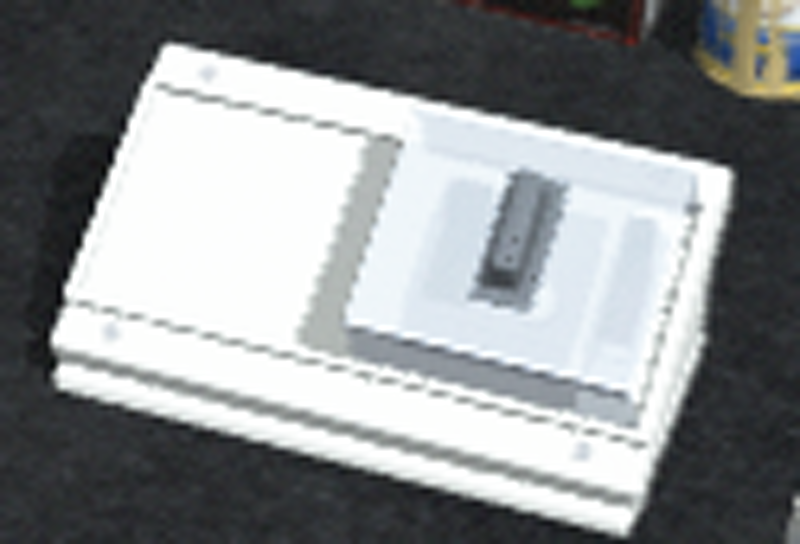

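View pics/zt.png

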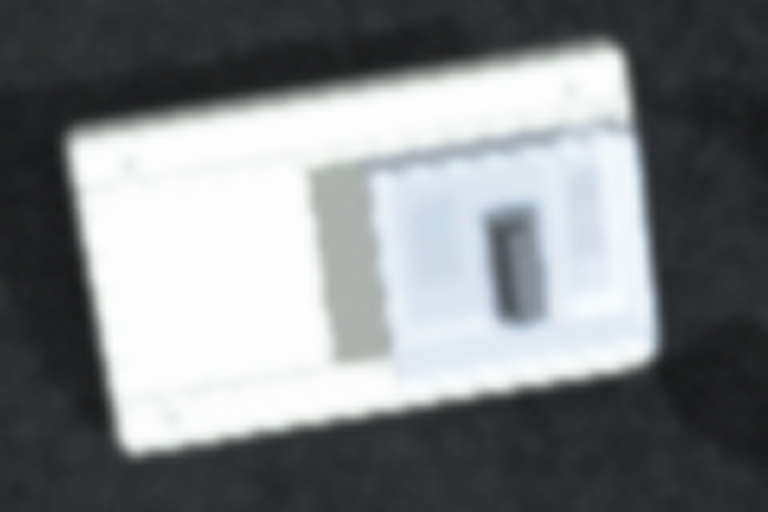

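Scene zoom: box corners at (57,392), (628,537), (733,170) and (165,42), with the cover's top corners at (350,325), (635,395) and (697,205). Top zoom: corners at (68,132), (622,42), (655,360) and (125,455), with the fin near (518,268). Next I'll solve for x, y and yaw from these points.

```bash
cat > h.py <<'E'
import numpy as np
from scipy.spatial.transform import Rotation as R
from station import robot, imaging, telemetry
F0=np.array([-.0025,0,.0668]); RF=R.from_euler('y',-30,degrees=True)
def proj(n,P):
    m=imaging.camera_model(n); p=R.from_quat(m['orientation']).inv().apply(np.atleast_2d(P)-m['eye'])*[1,-1,-1]
    q=p@m['K'].T; return q[:,:2]/q[:,2:]
def face(u,y,n): return RF.apply([u,y,n])+F0   # box frame
def place(p,P): return R.from_euler('z',p[2]).apply(np.atleast_2d(P))+[p[0],p[1],0]
E
python3 - <<'E'
from h import *
from scipy.optimize import least_squares
S=[((57,392),(-.071,.125,0)),((628,537),(-.071,-.125,0)),((733,170),(.071,-.125,.099)),((165,42),(.071,.125,.099)),
((350,325),face(-.05,-.002,.038)),((635,395),face(-.05,-.118,.038)),((697,205),face(.05,-.118,.038))]
T=[((68,132),(.071,.125,.099)),((622,42),(.071,-.125,.099)),((655,360),(-.071,-.125,.02)),((125,455),(-.071,.125,.02)),((518,268),face(0,-.06,.055))]
def pr(L,o): return np.array([a for a,_ in L])/6.4+o-.42, np.array([b for _,b in L])
ps,Ps=pr(S,[290,185]); pt,Pt=pr(T,[290,165])
def f(p): return np.r_[(proj("scene",place(p,Ps))-ps).ravel(),(proj("top",place(p,Pt))-pt).ravel()]
r=least_squares(f,[.6,-.1,.1],loss='soft_l1'); p=r.x; print(p,f(p).reshape(-1,2).round(1).tolist())
for sub in (lambda p:f(p)[:14],lambda p:f(p)[14:]): print(least_squares(sub,p,loss='soft_l1').x)
# bystanders: base rough by ray on z=0
m=imaging.camera_model("top")
for nm,uv in dict(mill=(428,190),salt=(430,233),mug=(214,158)).items():
    d=R.from_quat(m['orientation']).apply(np.r_[1,-1,-1]*(np.linalg.inv(m['K'])@[*uv,1])); print(nm,m['eye']+d*(.08-m['eye'][2])/d[2])
for nm,P in dict(fin=face(0,-.06,.06),btn=face(-.008,-.066,.009)).items(): print(nm,place(p,P))
E
```

```text
[ 0.54490837 -0.1665563   0.15425247] [[-2.3, 1.0], [0.2, 2.5], [0.8, -2.6], [1.0, -2.2], [-0.9, -1.0], [-0.1, -0.8], [0.6, -6.9], [-0.2, -0.4], [-0.4, -0.9], [0.1, 1.8], [0.1, 1.2], [0.9, 0.9]]
[ 0.54124628 -0.16782715  0.15825853]
[ 0.54672296 -0.16632079  0.15416229]
mill [ 0.57855659 -0.39903858  0.08      ]
salt [ 0.45451715 -0.39662303  0.08      ]
mug [0.68508665 0.22060692 0.08      ]
fin [[ 0.52201274 -0.23083725  0.11876152]]
btn [[ 0.54128588 -0.23391261  0.07059423]]
```

```bash
cat >> h.py <<'E'
p0=np.array([.5449,-.1666,.154])
RT=lambda p:R.from_euler('z',p[2])*RF*R.from_euler('y',180,degrees=True)  # tool z=-n, tool y=box y, tool x=-u
def delta(pos,rot=None):
    s=telemetry.get_state(); r=R.from_quat(s['eef_rot'])
    print('t',s['clock'],'d_tool',r.inv().apply(np.ravel(pos)-s['eef_pos']).round(4),'rotvec',None if rot is None else (r.inv()*rot).as_rotvec().round(4))
def infaceof(p,P): # world->face
    b=R.from_euler('z',-p[2]).apply(np.atleast_2d(P)-[p[0],p[1],0]); return RF.inv().apply(b-F0)
E
python3 - <<'E'
from h import *
h=place(p0,face(0,-.06,.16))[0]; print(h); delta([.36,.30,.25]); delta(h,RT(p0))
s=telemetry.get_state();r=R.from_quat(s['eef_rot']);print(r.inv().apply(h-[.36,.30,.25]).round(3))
E
```

```text
[ 0.47257987 -0.23854477  0.20536406]
t 0.1 d_tool [-0.2724 -0.218  -0.0192] rotvec None
t 0.1 d_tool [-0.5176 -0.7105  0.0263] rotvec [-0.1089 -0.5167 -0.4   ]
[-0.245 -0.492  0.045]
```

Careful with the scale: shifts go in shares of 75 cm and turns go in shares of pi/2 rad. That gives: -0.03 m / 0.75 = -0.04, -0.024 m / 0.75 = -0.032.

```bash
python3 steer.py '[-0.04,-0.032,-0.0027,0,0,0,-0.04,-0.032,-0.0027,0,0,0,-0.04,-0.032,-0.0027,0,0,0,-0.04,-0.032,-0.0027,0,0,0,-0.04,-0.032,-0.0027,0,0,0,-0.04,-0.032,-0.0027,0,0,0,-0.04,-0.032,-0.0027,0,0,0,-0.04,-0.032,-0.0027,0,0,0,-0.04,-0.032,-0.0027,0,0,0]' 1.0 30
python3 steer.py '[-0.0233,-0.0467,0.0027,0,0,0,-0.0233,-0.0467,0.0027,0,0,0,-0.0233,-0.0467,0.0027,0,0,0,-0.0233,-0.0467,0.0027,0,0,0,-0.0233,-0.0467,0.0027,0,0,0,-0.0233,-0.0467,0.0027,0,0,0,-0.0233,-0.0467,0.0027,0,0,0,-0.0233,-0.0467,0.0027,0,0,0,-0.0233,-0.0467,0.0027,0,0,0,-0.0233,-0.0467,0.0027,0,0,0,-0.0233,-0.0467,0.0027,0,0,0,-0.0233,-0.0467,0.0027,0,0,0,-0.0233,-0.0467,0.0027,0,0,0,-0.0233,-0.0467,0.0027,0,0,0]'
python3 - <<'E'
from h import *
delta(place(p0,face(0,-.06,.16)),RT(p0))
E
```

```text
clock: 0.85
eef_pos: [0.3588, 0.3014, 0.2492]
eef_rot: [0.127, 0.992, -0.0, -0.0]
wrist_force: [0.7, 0.3, 0.7]
width: 0.997
grip_force: 0.0
clock: 2.02
eef_pos: [0.4711, -0.2348, 0.2209]
eef_rot: [0.128, 0.992, 0.0, -0.0]
wrist_force: [1.1, -0.3, 0.7]
width: 0.995
grip_force: 0.0
t 2.0167 d_tool [-0.0024 -0.0032  0.0156] rotvec [-0.1071 -0.5166 -0.4009]
```

Converted, -0.086 rad / 1.5708 = -0.0547.

```bash
python3 steer.py '[0,0,0,-0.0115,-0.0547,-0.0427,0,0,0,-0.0115,-0.0547,-0.0427,0,0,0,-0.0115,-0.0547,-0.0427,0,0,0,-0.0115,-0.0547,-0.0427,0,0,0,-0.0115,-0.0547,-0.0427,0,0,0,-0.0115,-0.0547,-0.0427,0,0,0,0,0,0,0,0,0,0,0,0]'
python3 - <<'E'
from h import *
import cv2
delta(place(p0,face(0,-.06,.16)),RT(p0))
print(imaging.camera_model("wrist"))
cv2.imwrite("pics/w1.png",imaging.get_image("wrist")[:,:,::-1])
E
```

```text
clock: 2.68
eef_pos: [0.4702, -0.2319, 0.22]
eef_rot: [-0.055, 0.97, 0.022, 0.234]
wrist_force: [0.6, 0.3, 0.3]
width: 1.001
grip_force: 0.0
t 2.6833 d_tool [ 0.0052 -0.0072  0.0136] rotvec [-0.0022 -0.0492 -0.0401]
{'K': array([[309.70691629,   0.        , 317.77052412],
       [  0.        , 309.70691629, 199.99130049],
       [  0.        ,   0.        ,   1.        ]]), 'eye': array([ 0.3348151 , -0.25056141,  0.30945482]), 'orientation': array([-0.25035792, -0.29373839,  0.68790818,  0.61467146])}
```

View pics/w1.png

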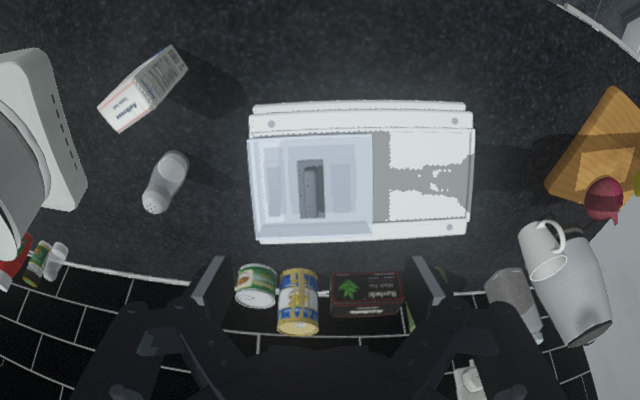

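The wrist view shows the cover's top corners near (247,140), (372,136), (373,233) and (257,242), and the fin at about (312,190). I'll enlarge it to get precise points.

Run:
```python
import cv2
a=cv2.imread("pics/w1.png")[95:250,238:398]
cv2.imwrite("pics/zw.png",cv2.resize(a,None,fx=3.8,fy=3.8,interpolation=cv2.INTER_CUBIC))
```

```text
(no output)
```

View pics/zw.png

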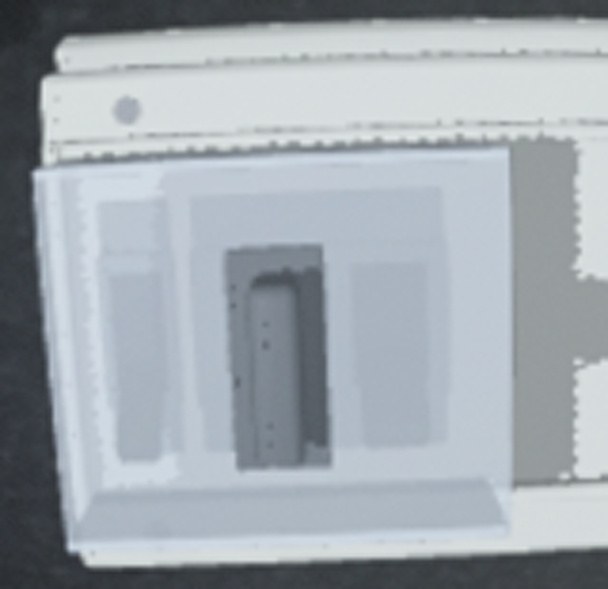

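```bash
cat >> h.py <<'E'
def projw(m,P):
    d=R.from_quat(m['orientation']).inv().apply(np.atleast_2d(P)-m['eye'])*[1,-1,-1]
    rho=np.hypot(d[:,0],d[:,1]); th=np.arctan2(rho,d[:,2]); return m['K'][:2,2]+m['K'][0,0]*(th/rho)[:,None]*d[:,:2]
E
python3 - <<'E'
from h import *
from scipy.optimize import least_squares
m=imaging.camera_model("wrist"); print('eye face',infaceof(p0,m['eye']).round(3))
W=[((35,170),face(-.05,-.118,.038)),((508,150),face(-.05,-.002,.038)),((512,537),face(.05,-.002,.038)),((70,548),face(.05,-.118,.038)),((275,375),face(0,-.06,.06)),((62,40),(-.071,-.125,.0)),((84,563),(.071,-.125,.099))]
a=np.array([w[0] for w in W])/3.8+[238,95]-.37; P=np.array([w[1] for w in W])
f=lambda p:(projw(m,place(p,P))-a).ravel()
r=least_squares(f,p0,loss='soft_l1').x; print(r,f(r).reshape(-1,2).round(1).tolist())
g=lambda p:f(p)[:10]
r=least_squares(g,p0).x; print(r,g(r).reshape(-1,2).round(1).tolist())
E
```

```text
eye face [[-0.067 -0.051  0.319]]
[ 0.54512625 -0.16708918  0.15584757] [[-0.6, -0.5], [1.4, -0.5], [-0.1, 0.3], [-0.5, 1.2], [0.7, 1.6], [-3.3, -7.8], [0.3, 5.3]]
[ 0.54462189 -0.16730061  0.15876131] [[-0.9, -0.6], [1.1, -1.0], [-0.1, 0.0], [-0.6, 1.1], [0.4, 1.3]]
```

```bash
sed -i 's/^p0=.*/p0=np.array([.5449,-.1672,.157])/' h.py
python3 - <<'E'
from h import *
delta(place(p0,face(0,-.06,.16)),RT(p0))
E
```

```text
t 2.7333 d_tool [ 0.006  -0.0077  0.0137] rotvec [-0.0042 -0.0488 -0.041 ]
```

Converted, -0.025 rad / 1.5708 = -0.0159.

```bash
python3 steer.py '[0,0,0,-0.0013,-0.0159,-0.0134,0,0,0,-0.0013,-0.0159,-0.0134,0,0,0,0,0,0,0,0,0,0,0,0]' 0.6
python3 - <<'E'
from h import *
delta(place(p0,face(0,-.06,.046)),RT(p0))
E
```

```text
clock: 3.07
eef_pos: [0.4779, -0.2278, 0.2272]
eef_rot: [-0.074, 0.965, 0.018, 0.252]
wrist_force: [-0.8, -0.1, 0.7]
width: 0.601
grip_force: 0.0
t 3.0667 d_tool [ 0.0152 -0.0102  0.1298] rotvec [-0.004  -0.0123 -0.002 ]
```

Converted, 0.025 m / 0.75 = 0.0333, 0.004 m / 0.75 = 0.0053, -0.006 rad / 1.5708 = -0.0038.

```bash
python3 steer.py '[0.0053,-0.0033,0.0333,-0.0013,-0.0038,-0.0006,0.0053,-0.0033,0.0333,-0.0013,-0.0038,-0.0006,0.0053,-0.0033,0.0333,0,0,0,0.004,-0.0033,0.0333,0,0,0,0,0,0,0,0,0,0,0,0,0,0,0]'
python3 - <<'E'
from h import *
delta(place(p0,face(0,-.06,.046)),RT(p0))
E
```

```text
clock: 3.57
eef_pos: [0.5268, -0.2239, 0.1468]
eef_rot: [-0.067, 0.969, 0.018, 0.238]
wrist_force: [0.0, 0.6, 0.5]
width: 0.599
grip_force: 0.0
t 3.5667 d_tool [ 0.0174 -0.0069  0.0362] rotvec [-0.0061 -0.0421 -0.0177]
```

```bash
python3 steer.py '[0,0,0,0,0,0,0,0,0,0,0,0,0,0,0,0,0,0]'
python3 - <<'E'
from h import *
delta(place(p0,face(0,-.06,.046)),RT(p0)); print(telemetry.get_state()['q'],telemetry.get_state()['joint_velocities'].round(3))
E
```

```text
clock: 3.82
eef_pos: [0.5265, -0.2255, 0.1488]
eef_rot: [-0.066, 0.969, 0.016, 0.239]
wrist_force: [-0.4, -0.0, 0.2]
width: 0.597
grip_force: 0.0
t 3.8167 d_tool [ 0.018  -0.0053  0.0382] rotvec [-0.0101 -0.0394 -0.018 ]
[-0.7717738   0.29676836  2.00184825  0.66252048  0.63900167 -2.97850386] [-0.001 -0.     0.003  0.002 -0.003 -0.002]
```

Joint 6 has reached its lower limit, so I'll back off and use the equivalent half-turn grasp.

Converted, -0.03 m / 0.75 = -0.04, 0.125 rad / 1.5708 = 0.0796.

```bash
python3 steer.py '[0,0,-0.04,0,0,0,0,0,-0.04,0,0,0,0,0,0,0,0,0.0796,0,0,0,0,0,0.0796,0,0,0,0,0,0.0796,0,0,0,0,0,0.0796,0,0,0,0,0,0.0796,0,0,0,0,0,0.0796,0,0,0,0,0,0.0796,0,0,0,0,0,0.0796,0,0,0,0,0,0.0796,0,0,0,0,0,0.0796,0,0,0,0,0,0.0796,0,0,0,0,0,0.0796]'
python3 steer.py '[0,0,0,0,0,0.0796,0,0,0,0,0,0.0796,0,0,0,0,0,0.0796,0,0,0,0,0,0.0796,0,0,0,0,0,0.0796,0,0,0,0,0,0.0796,0,0,0,0,0,0.0796,0,0,0,0,0,0.0796,0,0,0,0,0,0.0796,0,0,0,0,0,0.0796,0,0,0,0,0,0.0796,0,0,0,0,0,0.0796,0,0,0,0,0,0.0796,0,0,0,0,0,0,0,0,0,0,0,0]'
sed -i "s/\[0,0,0\]//; s/R.from_euler('y',180,degrees=True)  .*/R.from_euler('x',180,degrees=True) # tool x=u, y=-box y, z=-n/" h.py
python3 - <<'E'
from h import *
delta(place(p0,face(0,-.06,.046)),RT(p0)); print(telemetry.get_state()['q'])
E
```

```text
clock: 4.98
eef_pos: [0.4986, -0.2292, 0.2017]
eef_rot: [0.614, 0.752, 0.175, 0.163]
wrist_force: [0.7, -0.4, -0.5]
width: 0.596
grip_force: 0.0
clock: 6.23
eef_pos: [0.4987, -0.2291, 0.2014]
eef_rot: [0.968, 0.076, 0.239, -0.014]
wrist_force: [0.3, 0.0, 0.8]
width: 0.599
grip_force: 0.0
t 6.2333 d_tool [-0.0177  0.0051  0.0978] rotvec [0.0093 0.0401 0.0022]
[-0.8254183   0.18331912  1.98260978  0.57856609  0.77211088  0.20927982]
```

Converted, 0.015 m / 0.75 = 0.02, 0.01 m / 0.75 = 0.0133, 0.04 rad / 1.5708 = 0.0255.

```bash
python3 steer.py '[0,0,0,0.0057,0.0255,0.0013,-0.0093,0.0027,0.02,0,0,0,-0.0093,0.0027,0.02,0,0,0,0,0,0.02,0,0,0,0,0,0.0133,0,0,0,0,0,0,0,0,0,0,0,0,0,0,0]'
python3 - <<'E'
from h import *
delta(place(p0,face(0,-.06,.046)),RT(p0)); print(telemetry.get_state()['q'])
E
```

```text
clock: 6.82
eef_pos: [0.5147, -0.23, 0.146]
eef_rot: [0.963, 0.075, 0.257, -0.021]
wrist_force: [0.3, 0.3, -0.2]
width: 0.598
grip_force: 0.0
t 6.8167 d_tool [-0.0074  0.0027  0.0412] rotvec [-0.0014  0.0009 -0.002 ]
[-8.29705426e-01  2.99556955e-01  2.03728744e+00  7.65190412e-01
  6.46418796e-01 -8.93102460e-04]
```

Tracking is accurate now. I'll go down to the fin and close on it.

Converted, 0.011 m / 0.75 = 0.0147, 0.01 m / 0.75 = 0.0133.

```bash
python3 steer.py '[-0.0047,0.002,0.0133,0,0,0,-0.0053,0.0013,0.0147,0,0,0,0,0,0.0133,0,0,0,0,0,0.0133,0,0,0,0,0,0,0,0,0,0,0,0,0,0,0]'
python3 steer.py '[0,0,0,0,0,0,0,0,0,0,0,0,0,0,0,0,0,0,0,0,0,0,0,0,0,0,0,0,0,0,0,0,0,0,0,0]' 0.0 25
python3 - <<'E'
from h import *
delta(place(p0,face(0,-.06,.046)),RT(p0))
E
```

```text
clock: 7.32
eef_pos: [0.529, -0.2301, 0.1066]
eef_rot: [0.963, 0.074, 0.258, -0.021]
wrist_force: [-0.0, -0.0, 0.2]
width: 0.603
grip_force: 0.0
clock: 7.82
eef_pos: [0.5287, -0.2296, 0.1073]
eef_rot: [0.963, 0.074, 0.258, -0.022]
wrist_force: [-2.1, 3.1, 5.6]
width: 0.131
grip_force: 28.8
t 7.8167 d_tool [-0.0001  0.0009  0.0007] rotvec [-0.0021  0.     -0.0034]
```

Converted, -0.015 m / 0.75 = -0.02, -0.012 m / 0.75 = -0.016.

```bash
python3 steer.py '[0,-0.0133,0,0,0,0,0,-0.02,0,0,0,0,0,-0.02,0,0,0,0,0,-0.02,0,0,0,0,0,-0.02,0,0,0,0,0,-0.02,0,0,0,0,0,-0.02,0,0,0,0,0,-0.016,0,0,0,0,0,-0.008,0,0,0,0,0,0,0,0,0,0,0,0,0,0,0,0]'
python3 - <<'E'
from h import *
delta(place(p0,face(0,.06,.046)),RT(p0)); print(telemetry.get_state()['wrist_force'])
E
```

```text
clock: 8.73
eef_pos: [0.5104, -0.1123, 0.1073]
eef_rot: [0.963, 0.075, 0.258, -0.022]
wrist_force: [-4.6, 0.9, 9.3]
width: 0.135
grip_force: 29.4
t 8.7333 d_tool [-0.0003 -0.0004  0.0005] rotvec [-0.0031  0.0004 -0.0026]
[-4.6264971   0.94592822  9.32001882]
```

Converted, -0.02 m / 0.75 = -0.0267.

```bash
python3 steer.py '[0,0,0,0,0,0,0,0,0,0,0,0,0,0,0,0,0,0,0,0,-0.0267,0,0,0,0,0,-0.0267,0,0,0,0,0,-0.0267,0,0,0,0,0,0,0,0,0]' 0.5
python3 steer.py '[-0.0027,0.0267,0,0,0,0,-0.0027,0.0267,0,0,0,0,-0.0027,0.0267,0,0,0,0,-0.0027,0.0267,0,0,0,0,0,0.0267,0,0,0,0,0,0.0267,0,0,0,0,0,0.008,0,0,0,0,0,0,0,0,0,0,0,0,0,0,0,0]' 0.0
python3 - <<'E'
from h import *
import cv2
delta(place(p0,face(-.008,-.066,.009)),RT(p0))
print(telemetry.get_state()['width']); im=imaging.get_image("wrist"); m=imaging.camera_model("wrist")
uv=projw(m,[place(p0,face(*q))[0] for q in [(-.008,-.066,.009),(.03,-.03,.02),(.03,-.1,.02),(0,.06,.06)]]); print(uv.round(1))
for a in uv: cv2.circle(im,tuple(int(round(x)) for x in a),2,(255,0,0),-1)
cv2.imwrite("pics/w2.png",im[:,:,::-1])
E
```

```text
clock: 9.32
eef_pos: [0.4809, -0.1194, 0.161]
eef_rot: [0.963, 0.074, 0.258, -0.02]
wrist_force: [1.6, 0.2, -0.4]
width: 0.498
grip_force: 0.0
clock: 10.07
eef_pos: [0.4933, -0.2433, 0.154]
eef_rot: [0.963, 0.074, 0.257, -0.022]
wrist_force: [0.1, -0.4, -0.3]
width: 0.0
grip_force: 0.0
t 10.0667 d_tool [ 0.0008 -0.0009  0.0967] rotvec [-0.0023  0.0012 -0.0045]
0.00016479927077756316
[[316.2 200.4]
 [268.  157. ]
 [361.3 156.8]
 [142.8 212.2]]
```

View pics/w2.png

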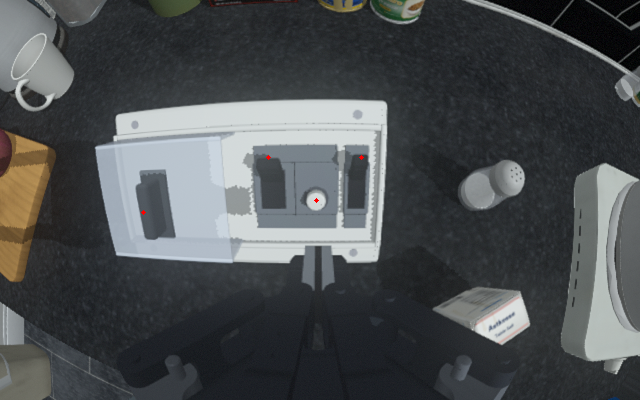

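The picture shows the cover open on the left half. The predicted points land on the button (316,200) and on the lever tips (268,157) and (361,157), so the pose estimate is good. Now I'll press.

Converted, 0.02 m / 0.75 = 0.0267, 0.018 m / 0.75 = 0.024.

```bash
python3 steer.py '[0.0011,-0.0012,0.0267,0,0,0,0,0,0.0267,0,0,0,0,0,0.0267,0,0,0,0,0,0.024,0,0,0,0,0,0.0133,0,0,0,0,0,0.0067,0,0,0,0,0,0.0053,0,0,0,0,0,0.0053,0,0,0,0,0,0,0,0,0,0,0,0,0,0,0,0,0,0,0,0,0]'
python3 - <<'E'
from h import *
delta(place(p0,face(-.008,-.066,.003)),RT(p0)); print(R.from_quat(telemetry.get_state()['eef_rot']).inv().apply(telemetry.get_state()['wrist_force']))
E
```

```text
clock: 11.03
eef_pos: [0.5436, -0.2348, 0.0681]
eef_rot: [0.963, 0.074, 0.258, -0.021]
wrist_force: [-2.3, 1.1, 2.6]
width: -0.003
grip_force: 1.6
t 11.0333 d_tool [-0.0006 -0.0006  0.0028] rotvec [-0.001   0.0005 -0.0035]
[-0.49335288 -1.42370584 -3.26994032]
```

Converted, 0.0015 m / 0.75 = 0.002, 0.001 m / 0.75 = 0.0013.

```bash
python3 steer.py '[0,0,0.002,0,0,0,0,0,0.002,0,0,0,0,0,0.0013,0,0,0,0,0,0,0,0,0,0,0,0,0,0,0,0,0,0,0,0,0]'
python3 - <<'E'
from h import *
import cv2
delta(place(p0,face(-.008,-.066,.003)),RT(p0)); print(R.from_quat(telemetry.get_state()['eef_rot']).inv().apply(telemetry.get_state()['wrist_force']))
im=imaging.get_image("wrist"); cv2.imwrite("pics/w3.png",cv2.resize(im[120:320,150:450,::-1],None,fx=2,fy=2))
E
```

```text
clock: 11.53
eef_pos: [0.5453, -0.235, 0.0657]
eef_rot: [0.963, 0.074, 0.258, -0.021]
wrist_force: [-16.6, 1.9, 23.7]
width: 0.001
grip_force: 14.5
t 11.5333 d_tool [-0.0008 -0.001  -0.0001] rotvec [ 0.0004 -0.0005 -0.0034]
[ -2.09897593  -4.5042419  -28.62845039]
```

View pics/w3.png

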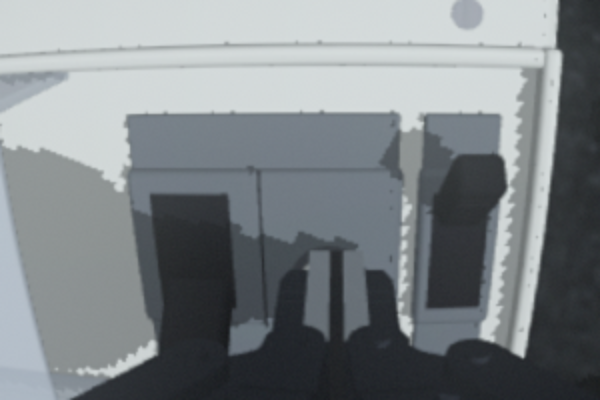

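The picture shows the wide lever dropped (190,270) and the breaker still up (470,190). At 28 N the button is fully in. Next I'll retract and move below the wide lever.

Converted, -0.02 m / 0.75 = -0.0267, -0.018 m / 0.75 = -0.024.

```bash
python3 steer.py '[0,0,-0.0133,0,0,0,0,0,-0.0267,0,0,0,0,0,-0.0267,0,0,0,-0.024,-0.016,0,0,0,0,-0.024,-0.0173,0,0,0,0,-0.0213,-0.016,0,0,0,0,0,0,0,0,0,0,0,0,0,0,0,0]'
python3 - <<'E'
from h import *
delta(place(p0,face(-.06,-.03,.006)),RT(p0))
E
```

```text
clock: 12.25
eef_pos: [0.4707, -0.2095, 0.0815]
eef_rot: [0.963, 0.073, 0.257, -0.021]
wrist_force: [0.6, -0.1, 0.9]
width: -0.003
grip_force: 0.0
t 12.25 d_tool [-0.0003 -0.0002  0.0454] rotvec [ 0.      0.0012 -0.0054]
```

Converted, 0.015 m / 0.75 = 0.02, 0.01 m / 0.75 = 0.0133.

```bash
python3 steer.py '[0,0,0.02,0,0,0,0,0,0.02,0,0,0,0,0,0.0133,0,0,0,0,0,0.0067,0,0,0,0,0,0,0,0,0,0,0,0,0,0,0]'
python3 steer.py '[0.0133,0,0,0,0,0,0.0133,0,0,0,0,0,0.0133,0,0,0,0,0,0.0133,0,0,0,0,0,0.0107,0,0,0,0,0,0.008,0,0,0,0,0,0,0,0,0,0,0,0,0,0,0,0,0]'
python3 - <<'E'
from h import *
delta(place(p0,face(0,-.03,.006)),RT(p0)); print(R.from_quat(telemetry.get_state()['eef_rot']).inv().apply(telemetry.get_state()['wrist_force']))
E
```

```text
clock: 12.75
eef_pos: [0.4941, -0.2063, 0.0429]
eef_rot: [0.963, 0.074, 0.258, -0.021]
wrist_force: [-0.5, 0.1, -0.7]
width: 0.002
grip_force: 0.0
clock: 13.42
eef_pos: [0.5395, -0.1988, 0.0703]
eef_rot: [0.963, 0.074, 0.258, -0.02]
wrist_force: [-3.4, -0.8, 1.8]
width: 0.001
grip_force: 1.5
t 13.4167 d_tool [ 0.005  -0.0004  0.0009] rotvec [ 0.0005  0.0002 -0.0027]
[-2.10696228  0.28892568 -3.24798283]
```

Converted, 0.002 m / 0.75 = 0.0027.

```bash
python3 steer.py '[0.0027,0,0,0,0,0,0.0027,0,0,0,0,0,0.0027,0,0,0,0,0,0,0,0,0,0,0,0,0,0,0,0,0]'
python3 - <<'E'
from h import *
delta(place(p0,face(0,-.03,.006)),RT(p0)); print(R.from_quat(telemetry.get_state()['eef_rot']).inv().apply(telemetry.get_state()['wrist_force']))
E
```

```text
clock: 13.83
eef_pos: [0.5449, -0.1977, 0.0727]
eef_rot: [0.963, 0.074, 0.258, -0.021]
wrist_force: [-0.8, 0.3, -0.5]
width: 0.0
grip_force: 0.3
t 13.8333 d_tool [-0.0009 -0.0001  0.0002] rotvec [-0.0009  0.0004 -0.0036]
[-0.8761122  -0.38090275  0.10328398]
```

Converted, 0.0015 m / 0.75 = 0.002.

```bash
for i in 1; do python3 steer.py '[0.002,0,0,0,0,0,0.002,0,0,0,0,0,0,0,0,0,0,0,0,0,0,0,0,0]'; done
python3 - <<'E'
from h import *
delta(place(p0,face(0,-.03,.006)),RT(p0)); print(R.from_quat(telemetry.get_state()['eef_rot']).inv().apply(telemetry.get_state()['wrist_force']))
E
```

```text
clock: 14.17
eef_pos: [0.5472, -0.1972, 0.074]
eef_rot: [0.963, 0.074, 0.258, -0.021]
wrist_force: [-1.3, -0.7, -0.4]
width: 0.001
grip_force: 1.0
t 14.1667 d_tool [-0.0037  0.0001  0.0002] rotvec [-0.0009  0.0008 -0.0035]
[-1.42668949  0.48384929 -0.33300542]
```

Converted, 0.0015 m / 0.75 = 0.002.

```bash
python3 steer.py '[0.002,0,0,0,0,0,0.002,0,0,0,0,0,0,0,0,0,0,0,0,0,0,0,0,0]'
python3 - <<'E'
from h import *
delta(place(p0,face(0,-.03,.006)),RT(p0)); print(R.from_quat(telemetry.get_state()['eef_rot']).inv().apply(telemetry.get_state()['wrist_force']))
E
```

```text
clock: 14.5
eef_pos: [0.5484, -0.1968, 0.0747]
eef_rot: [0.963, 0.074, 0.257, -0.021]
wrist_force: [-6.9, -3.4, -2.7]
width: -0.006
grip_force: 3.5
t 14.5 d_tool [-0.0052  0.0002  0.0002] rotvec [-0.0005  0.003  -0.0038]
[-7.6954854   2.32065896 -1.35975585]
```

Converted, 0.0015 m / 0.75 = 0.002.

```bash
python3 steer.py '[0.002,0,0,0,0,0,0,0,0,0,0,0,0,0,0,0,0,0]'
python3 steer.py '[-0.0107,0,0,0,0,0,-0.0133,0,0,0,0,0,-0.0133,0,0,0,0,0,0,0,-0.0267,0,0,0,0,0,-0.04,0,0,0,0,0,-0.0533,0,0,0,0,0,0,0,0,0,0,0,0,0,0,0]'
python3 - <<'E'
from h import *
import cv2
delta(place(p0,face(0,.06,.1)),RT(p0))
im=imaging.get_image("wrist"); cv2.imwrite("pics/w4.png",cv2.resize(im[80:330,100:420,::-1],None,fx=2,fy=2))
E
```

```text
clock: 14.75
eef_pos: [0.5485, -0.1967, 0.0748]
eef_rot: [0.964, 0.074, 0.256, -0.021]
wrist_force: [-11.7, -5.0, -3.9]
width: 0.002
grip_force: 5.8
clock: 15.42
eef_pos: [0.4835, -0.209, 0.1428]
eef_rot: [0.963, 0.074, 0.259, -0.019]
wrist_force: [0.1, 0.4, -0.8]
width: 0.003
grip_force: 0.0
t 15.4167 d_tool [ 0.0178 -0.0918 -0.0022] rotvec [ 0.0038 -0.0025 -0.0023]
```

View pics/w4.png

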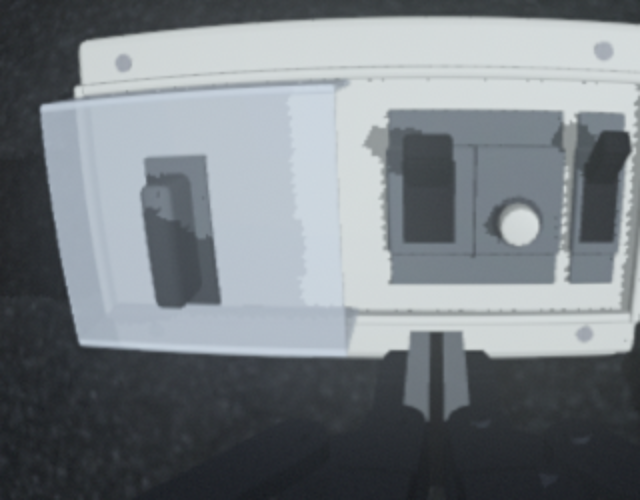

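The picture shows the wide lever back up (430,160), the button out (519,223), the breaker up (607,155) and the cover still open. Next I'll grasp the fin again.

Converted, 0.02 m / 0.75 = 0.0267, -0.019 m / 0.75 = -0.0253.

```bash
python3 steer.py '[0.004,-0.024,0,0,0,0,0.004,-0.024,0,0,0,0,0.0053,-0.024,0,0,0,0,0.0053,-0.024,0,0,0,0,0.0053,-0.0253,0,0,0,0,0,0,0.0267,0,0,0,0,0,0,0,0,0,0,0,0,0,0,0]' 0.6
python3 - <<'E'
from h import *
delta(place(p0,face(0,.059,.046)),RT(p0))
E
```

```text
clock: 16.13
eef_pos: [0.4938, -0.1126, 0.1307]
eef_rot: [0.963, 0.074, 0.256, -0.022]
wrist_force: [-0.1, 0.2, 0.0]
width: 0.605
grip_force: 0.0
t 16.1333 d_tool [0.0023 0.003  0.029 ] rotvec [-0.0035  0.003  -0.004 ]
```

Converted, 0.01 m / 0.75 = 0.0133, 0.009 m / 0.75 = 0.012.

```bash
python3 steer.py '[0.0031,0.004,0.0133,0,0,0,0,0,0.0133,0,0,0,0,0,0.012,0,0,0,0,0,0,0,0,0,0,0,0,0,0,0]'
python3 steer.py '[0,0,0,0,0,0,0,0,0,0,0,0,0,0,0,0,0,0,0,0,0,0,0,0,0,0,0,0,0,0,0,0,0,0,0,0]' 0.0 25
python3 - <<'E'
from h import *
delta(place(p0,face(0,-.06,.046)),RT(p0))
E
```

```text
clock: 16.55
eef_pos: [0.5106, -0.1143, 0.1078]
eef_rot: [0.963, 0.074, 0.257, -0.022]
wrist_force: [-0.8, 0.5, -0.8]
width: 0.603
grip_force: 0.0
clock: 17.05
eef_pos: [0.5107, -0.1141, 0.1087]
eef_rot: [0.963, 0.074, 0.258, -0.021]
wrist_force: [-4.4, -0.5, 6.0]
width: 0.132
grip_force: 29.6
t 17.05 d_tool [-0.0006  0.1178  0.0018] rotvec [-0.0001  0.0001 -0.0034]
```

Converted, 0.015 m / 0.75 = 0.02, 0.01 m / 0.75 = 0.0133.

```bash
python3 steer.py '[0,0.0133,0,0,0,0,0,0.02,0,0,0,0,0,0.02,0,0,0,0,0,0.02,0,0,0,0,0,0.02,0,0,0,0,0,0.02,0,0,0,0,0,0.02,0,0,0,0,0,0.0133,0,0,0,0,0,0.008,0,0,0,0,0,0.004,0,0,0,0,0,0.0013,0,0,0,0,0,0,0,0,0,0,0,0,0,0,0,0]'
python3 - <<'E'
from h import *
delta(place(p0,face(0,-.06,.046)),RT(p0)); print(R.from_quat(telemetry.get_state()['eef_rot']).inv().apply(telemetry.get_state()['wrist_force']))
E
```

```text
clock: 18.13
eef_pos: [0.5287, -0.2297, 0.1087]
eef_rot: [0.963, 0.075, 0.258, -0.024]
wrist_force: [-5.1, 8.2, 13.5]
width: 0.126
grip_force: 30.3
t 18.1333 d_tool [-0.0007  0.0009  0.0019] rotvec [-0.0062 -0.0004 -0.0037]
[  3.46648958  -9.00004936 -13.46177483]
```

Converted, -0.04 m / 0.75 = -0.0533, -0.03 m / 0.75 = -0.04.

```bash
python3 steer.py '[0,0,0,0,0,0,0,0,0,0,0,0,0,0,0,0,0,0,0,0,-0.0267,0,0,0,0,0,-0.04,0,0,0,0,0,-0.0533,0,0,0,0,0,-0.04,0,0,0,0,0,0,0,0,0,0,0,0,0,0,0]' 0.6
python3 - <<'E'
from h import *
import cv2
im=imaging.get_image("wrist"); cv2.imwrite("pics/w5.png",cv2.resize(im[80:330,150:470,::-1],None,fx=2,fy=2))
E
```

```text
clock: 18.88
eef_pos: [0.4702, -0.2437, 0.2136]
eef_rot: [0.963, 0.074, 0.259, -0.019]
wrist_force: [-0.6, 0.4, -0.6]
width: 0.6
grip_force: 0.0
```

View pics/w5.png

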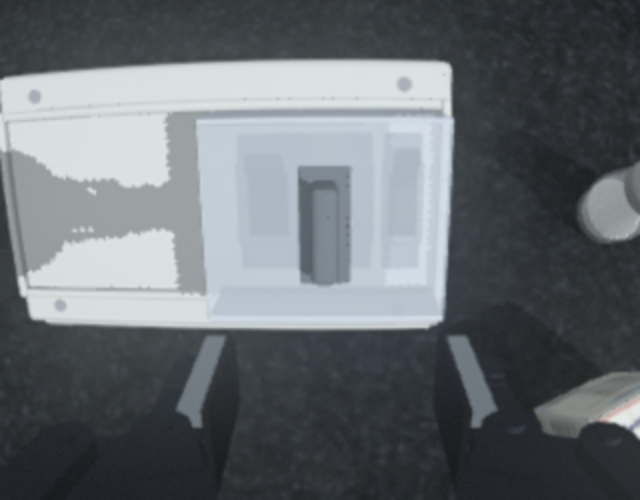

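The cover is closed over the controls, with the fin at about (325,225). The gripper is clear of everything and the salt box and pepper mill are where they were.

```bash
python3 -c "
from station import robot, imaging, telemetry
print(robot.job_done())"
```

```text
the job is handed in; nothing more can be done
None
```

I finished the test and handed the job in at about 19 s: the cover was opened, the button pressed fully in, the wide lever dropped and lifted back onto its latch, and the cover closed again. The breaker lever was up when last seen before closing, nothing around the box was touched, and the hand-in gave no verdict.

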